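# Unload the plate from the bench cleaner

### The arm

A 6-joint arm with a two-finger parallel gripper is mounted at the origin on a cart in front of the work surface, level with it; the furniture and walls round the work are solid. World frame = base frame: x ahead of the robot, y to its left, z up, the work surface at z = 0. Lengths are in m, angles in degrees, forces in N, time in s.
With the tool pointing down it reaches from about 0.25 to 0.725 m from the base axis. Payload 9.7 kg.
Tool frame: the origin (TCP) lies midway between the tips of the shut fingers; the grasp point (between the pads) lies 19 mm behind it (bot.pinch_z is the distance from the TCP to the grasp point, in m); z points along the fingers, y is the line along which they close (so a half turn about z gives the same grasp; the last joint's range is limited). The gripper opens to 85 mm and grips with 20 to 120 N. Pads are 22 mm wide; open, the fingers measure 114 mm over their backs; the gripper's body (76 mm by 85 mm) begins 54 mm behind the grasp point. The pads swing forward as they close: fully open they stand 13 mm farther back than shut.
Start: joints at [-64.859, 4.979, 10.078, 95.1, 0, 90], TCP at [0.234, -0.498, 0.231] pointing down, gripper open.
Joint ranges: [-179.16, 179.16], [-48.56, 103.87], [-65.8, 70.77], [-126.05, 130.52], [-82.76, 87.17], [-180, 180]. Speed limits (degrees/s): [127.2, 127.2, 147.25, 180, 180, 180].

### API

Orientations are given as [roll, pitch, yaw] about the fixed x, y, z axes, in that order (R = Rz(yaw) Ry(pitch) Rx(roll)).
In Python, from workcell import sensors, camera, ticket, bot gives the robot as it stands.
- The arm moves only by the shell command python3 -m handwheel 'ROWS' [FORCE]. ROWS is a JSON object of lists of equal length, an entry for each row: "gripper": the opening, from -1 (shut) to 1 (fully open); "slide": the shift along the tool's x, y, z in mm, a list of three; "yaw": the turn about the tool's z in rad. A call has 1 to 8 rows; each row shifts and turns the commanded pose from where the row before left it, along the tool's axes as they then stand; what a row does not reach is not made up. A row lasts 1/12 s, in which the tool goes at most 41.7 mm and 7.16 degrees, less where a joint would pass 70% of its speed; a pose out of reach is approached as far as the arm can. A call is refused whole if a number of a shift passes 41.7 or a number of a turn 0.125, either way. A call with a gripper value outside its range is refused whole. The fingers move at their own pace and stop on an object; FORCE is the grip in N (left out, the last holds). Time passes only in rows, so rows that do not move let the fingers close. It gives the time, the measured TCP pose, the force, the opening and the grip force at its end, in the units of the state.
- sensors.get_obs(): the state, without advancing time (a new reading comes with each control period).
- camera(name): name is "scene" or "top"; returns a dict with "img" (400x640x3 uint8, red, green, blue), "fx", "fy", "cx", "cy" (pixels), "R" (3x3) and "t" (3): a world point X has camera coordinates R X + t. Camera axes: x right, y down, z forward; pixel columns grow to the right and rows downward; lengths in m; the calibration is good to about 2 mm. A picture is of the moment at which its call begins. There is no depth.
- ticket.job_done(): hands the job in; it is judged then, once.
The state is a dict: "time": time; "q": joint angles; "qd": joint speeds; "joint_efforts": joint torques, N m; "ee_pos": TCP position; "tcp_rot": TCP orientation; "wrist_force": force on the tool from outside, world axes, zero at the start; "torque": the same for the moment, N m; "opening": finger opening in m; "grasp_force": force on a finger pad.
Only numpy, scipy, OpenCV 4.12 (cv2) and the standard library are available. Lean on these libraries where they do the work, as an engineer would, in place of code of your own. Each camera call takes 0.05 s, during which the arm holds its last target. There are 200 camera calls.

### The job

The degreased weld test plate stands in the dip basket, down in the drained bench cleaner. Lift the basket out by its swinging handle, keeping it upright with the plate in it, and set it down flat in the drip tray; then fold the handle well over to one side, draw the plate straight up out of the basket by its top edge and stand it, still upright, in an empty slot of the drying rack. Set basket and plate down without dropping them, and leave the other plate in the rack and the jar at the back of the bench undisturbed.

Things in the scene. Friction and masses are not known exactly. Their poses are not given: they have to be found in the camera images.
- cleaner: Fixed bench ultrasonic cleaner, a grey box 165 (x) by 190 (y) mm (216 over its side grips), with an open well 120 (x) by 140 (y) mm. Origin: centre of its underside, on the bench. Well floor 30 mm and rim 140 mm above the origin. Control panel on its -x face.
- basket: Loose steel wire basket, 95 (x) by 108 (y) mm, 116 over the handle's legs in y, rim 60 mm high, about 0.22 kg. Origin: centre of its underside. Starts on the well floor, axes nearly those of the cleaner. Combs on its +y and -y end walls form three slots; the middle one, 11 mm wide, lies in the plane x = 0. Floor 3 mm thick. Handle pivots on an axis along y, 80 mm above the origin.
- bail (a joint): Swinging handle (bail) of the basket, hinged about the basket's y axis. 0 = upright over the basket, positive = leaning to the basket's +x, stops at -1.35 and 1.35 rad. Light friction (0.025 N m) keeps it where it is left; past about 1 rad it may sink to the stop. Upright, it bars the way out of the middle slot. A load lifted by a leaning handle swings sideways until it hangs below the grip.
- bail_grip (a point): Middle of the handle's black grip sleeve, 14 mm in diameter, 64 mm long, along the basket's y axis; 85 mm from the pivot axis, so 165 mm above the basket's origin when upright.
- plate: The plate to unload: bare dark steel, 8 mm thick (x), 80 mm wide (y), 100 mm tall (z), about 0.48 kg, one upright edge bevelled. Origin: middle of its underside. Starts standing in the basket's middle slot, its top edge 103 mm above the basket's underside, 43 mm above the basket's rim; play lets it lean about 0.07 rad.
- drip_tray: Fixed steel drip tray, 200 (x) by 180 (y) mm, rim 18 mm high, with ribs along x. Origin: centre of its underside, on the bench. A basket on the ribs has its underside 8 mm above the origin.
- rack: Fixed drying rack of bent rods on flat bars, 150 (x) by 74 (y) mm. Origin: centre of its underside. Slots for standing plates in planes x = -50, 0 and +50 mm; each 12 mm wide between four rods at y = -26 and +26 mm, flaring to 25 mm at the rods' tops, 64 mm up. Plates stand on bars 8 mm above the origin. The +50 mm slot is taken, those at 0 and -50 mm are empty.
- rack_plate: Another plate, light steel, 76 x 100 x 6 mm, loose, standing 100 mm tall in the rack's slot at x = +50 mm; leave it. Origin: centre of one of its large faces.
- blue_jar: White jar of blue gel, 92 mm across and high, loose, standing at the back of the bench; leave it. Origin: centre of its underside.
There are look-alikes about, which are no part of the job. What is shaped like the plate but yellow is not meant.

How it is judged (in metres and radians):
On the way, in this order (a step that is already met when the one before it is completed fails the run):
1. the basket is lifted clear of the cleaner's rim by its handle, upright, with the plate in it (z of basket in the frame of cleaner above 0.14 m and distance between the grasp point and bail_grip below 0.05 m and angle between basket's own z axis and vertical below 0.35 rad and distance between plate and basket below 0.025 m), for 0.1 s.
2. the basket stands flat in the drip tray, with the plate in it (horizontal distance between basket and drip_tray below 0.06 m and z of basket in the frame of drip_tray below 0.013 m and angle between basket's own z axis and vertical below 0.08 rad and distance between plate and basket below 0.025 m), for 0.2 s.
3. the handle is folded over to one side (0.8 rad or more from upright) with the basket standing in the tray ((value of joint bail above 0.8 rad or value of joint bail below -0.8 rad) and z of basket in the frame of drip_tray below 0.013 m), for 0.1 s.
4. the plate is drawn up out of the basket (z of plate in the frame of basket above 0.065 m), for 0.05 s.
At the end, for the whole second after the job is handed in: The basket stands flat and still inside the drip tray with its handle folded at least 0.8 rad to one side; the plate stands still on its lower edge on the rack's bars, in one of the two empty slots, within 0.2 rad of upright and within 30 mm of the slot's middle along the slot (all of step 3 and horizontal distance between basket and drip_tray below 0.06 m and angle between basket's own z axis and vertical below 0.08 rad and linear speed of each of basket, plate below 0.02 m/s and z of plate in the frame of rack between 0.004 and 0.016 m and angle between plate's own z axis and vertical below 0.2 rad and y of plate in the frame of rack between -0.03 and 0.03 m and (x of plate in the frame of rack between -0.012 and 0.012 m or x of plate in the frame of rack between -0.062 and -0.038 m)); the robot touches nothing.
It fails at once if the basket is dropped or knocked (moves faster than 0.4 m/s untouched) (contact force between the fingers and basket below 0.05 N and linear speed of basket above 0.4 m/s).
It fails at once if the basket is tipped (more than 0.5 rad) (angle between basket's own z axis and vertical above 0.5 rad).
It fails at once if the plate is dropped (moves faster than 0.4 m/s, out of the basket and out of the fingers) (contact force between the fingers and plate below 0.05 N and linear speed of plate above 0.4 m/s and distance between plate and basket above 0.06 m).
It fails at once if the other plate in the rack is disturbed (moved more than 15 mm) (distance of rack_plate from where it was at the start of the episode above 0.015 m).
It fails at once if the jar is disturbed (moved more than 20 mm) (distance of blue_jar from where it was at the start of the episode above 0.02 m).
It also fails if it takes over 72 s, if anything falls off the work surface, if the arm or the gripper's body presses on something with over 40 N, if the wrist force passes 120 N, or if a joint passes its speed limit or range.

## Working session

There is one attempt and no reset: what is moved stays moved. The work goes in short steps, Python scripts to look and compute and a shell command to move; the robot and the scene stay as the last step left them, time stands still between calls to the robot, and variables do not carry over. Pictures are saved under pics/ and viewed, at most 10 in all, crops included, and the job is handed in when it is done.

```bash
mkdir -p pics; ls; python3 - <<'E'
from workcell import sensors,camera,bot
import cv2
o=sensors.get_obs();print(o)
print(bot.pinch_z)
for n in("scene","top"):
    c=camera(n);cv2.imwrite(f"pics/{n}0.png",c["img"][:,:,::-1]);print(n,c["fx"],c["fy"],c["cx"],c["cy"],c["R"],c["t"])
E
```

```text
pics
{'time': 0.0, 'q': array([-6.48582054e+01,  5.00953902e+00,  1.00344547e+01,  9.51000449e+01,
        8.47291126e-04,  9.00005387e+01]), 'qd': array([-0.0943114 , -0.07789467, -0.04380898,  0.05994957, -0.06945652,
        0.02667631]), 'joint_efforts': array([-1.07719210e-03, -5.20384991e+01,  4.64810407e+01,  1.61716773e-02,
       -1.24354742e-04,  9.15036580e-08]), 'ee_pos': array([ 0.23357692, -0.49767801,  0.23059806]), 'tcp_rot': array([-1.79924871e+02, -8.46584013e-04,  2.51412548e+01]), 'wrist_force': array([ 0.35145213, -0.2498238 ,  0.14872661]), 'torque': array([-0.03428318, -0.02538924,  0.0445037 ]), 'grasp_force': 0.0, 'opening': 0.08532063996932567}
0.0187
scene 416.33909209111215 416.33909209111215 321.9713760686107 191.62735863484258 [[-0.91777374 -0.39706429 -0.0055959 ]
 [-0.33719054  0.78667006 -0.51715835]
 [ 0.20974724 -0.47274747 -0.85587144]] [0.57507523 0.31710927 1.09888068]
top 515.7317711213609 515.7317711213609 327.6531449514759 204.76969383195666 [[ 0.13979697 -0.99017827 -0.00194739]
 [-0.96927704 -0.13644355 -0.20465868]
 [ 0.20238287  0.03049822 -0.97883146]] [-0.09030693  0.63542854  1.37370808]
```

View pics/scene0.png

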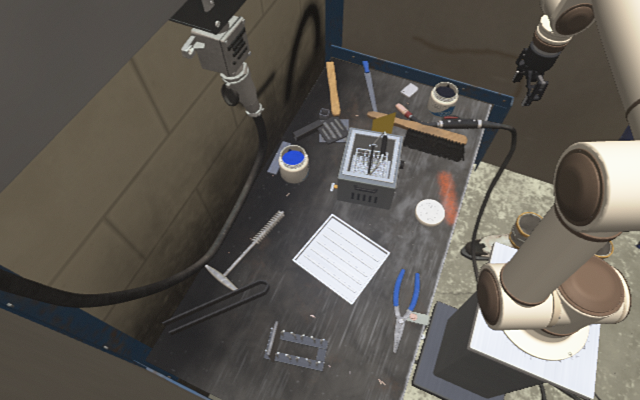

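View pics/top0.png

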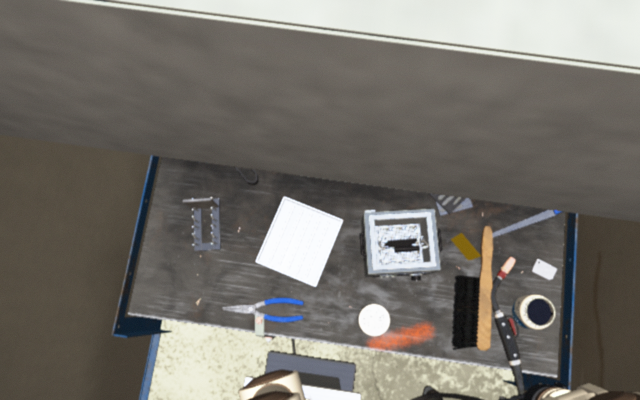

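The scene image shows the cleaner with the basket at about (370,165), the tray at (342,258), the rack at (300,350) and the blue jar at (293,160). The yellow look-alike plate is behind the cleaner at (384,122), and the dark plate inside the basket is the one meant. In the top image the cleaner is at (402,242), the tray at (299,240) and the rack at (206,225). I'll enlarge these to confirm.

```bash
python3 - <<'E'
import cv2,numpy as np
s=cv2.imread("pics/scene0.png");t=cv2.imread("pics/top0.png")
def k(i,x,y,f=4,w=100,h=75):
    return cv2.resize(i[y:y+h,x:x+w],(400,300),interpolation=cv2.INTER_CUBIC)
cv2.imwrite("pics/crop0.png",np.vstack([np.hstack([k(s,325,115),k(t,355,205)]),np.hstack([k(s,250,310),k(t,160,190)])]))
E
```

```text
(no output)
```

View pics/crop0.png

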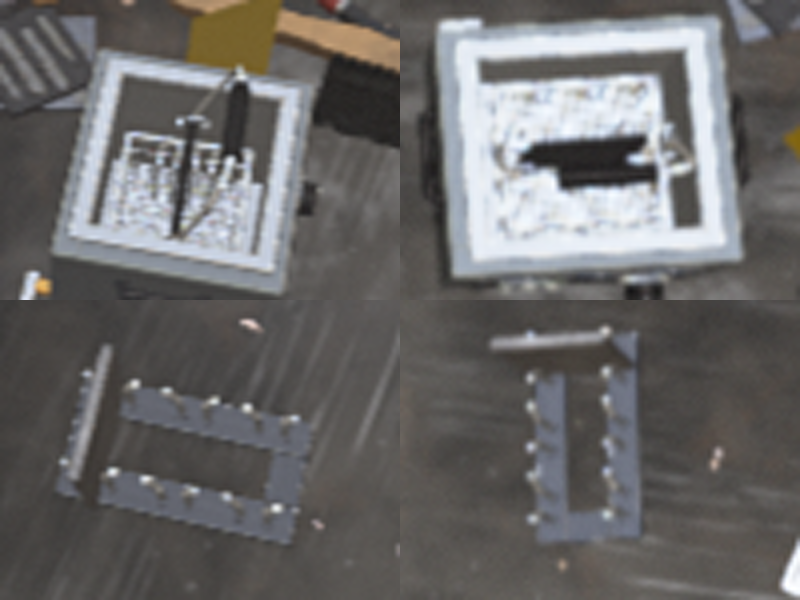

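The crops confirm it: the dark plate and the black grip are both inside the wire basket, and the yellow plate is outside the cleaner. The rack's light plate is at its far end (top-view crop 550,342), so the two empty slots are nearer the robot. Next I'll triangulate.

```bash
cat > h.py <<'E'
import numpy as np,pickle,os
from workcell import camera
from scipy.optimize import least_squares
if not os.path.exists("cal.pkl"):
    pickle.dump({n:{k:v for k,v in camera(n).items() if k!="img"} for n in("scene","top")},open("cal.pkl","wb"))
C=pickle.load(open("cal.pkl","rb"))
def back(n,p,z):
    c=C[n];d=c["R"].T@[(p[0]-c["cx"])/c["fx"],(p[1]-c["cy"])/c["fy"],1];o=-c["R"].T@c["t"]
    return o+d*(z-o[2])/d[2]
def proj(n,X):
    c=C[n];q=np.atleast_2d(X)@c["R"].T+c["t"];return np.c_[c["fx"]*q[:,0]/q[:,2]+c["cx"],c["fy"]*q[:,1]/q[:,2]+c["cy"]]
def W(pose,P):
    x,y,a=pose;P=np.array(P,float);c,s=np.cos(a),np.sin(a)
    return np.c_[x+c*P[:,0]-s*P[:,1],y+s*P[:,0]+c*P[:,1],P[:,2]]
def fit(P,obs,x0):
    f=lambda v:np.concatenate([(proj(n,W(v,P))-np.array(o)).ravel() for n,o in obs.items()])
    r=least_squares(f,x0);return r.x,np.abs(r.fun).max()
E
python3 - <<'E'
from h import *
S=lambda l:[(325+a/4,115+b/4) for a,b in l]
T=lambda l:[(355+(a-400)/4,205+b/4) for a,b in l]
# order: local (+x+y),(+x-y),(-x-y),(-x+y); top TL=+x+y
P=[(.0825,.095,.14),(.0825,-.095,.14),(-.0825,-.095,.14),(-.0825,.095,.14)]
cl,e=fit(P,{"top":T([(438,25),(718,18),(742,262),(452,275)]),"scene":S([(100,52),(312,85),(280,293),(52,252)])},[.5,-.2,0]);print("cleaner",cl,e)
for n,f in(("top",T),("scene",S)):
  pass
print("top dark A at z=.195,.133", *[ (z,[back("top",p,z).round(3) for p in T([(520,155),(645,150)])]) for z in(.195,.133)])
print("top dark B", *[ (z,[back("top",p,z).round(3) for p in T([(560,180),(655,180)])]) for z in(.195,.133)])
print("scene grip", *[ (z,[back("scene",p,z).round(3) for p in S([(237,85),(233,150)])]) for z in(.195,.133)])
print("scene line", *[ (z,[back("scene",p,z).round(3) for p in S([(188,125),(180,230)])]) for z in(.195,.133)])
# tray
tr=[back("top",p,.018).round(3) for p in [(285,197),(343,219),(315,286),(256,264)]];print("tray",tr)
ts=[back("scene",p,.018).round(3) for p in [(333,215),(389,254),(351,302),(293,260)]];print(ts)
# rack pegs tops z=.064
K=lambda l:[(160+(a-400)/4,190+(b-300)/4) for a,b in l]
print("rack top",[back("top",p,.064).round(3) for p in K([(532,378),(532,408),(532,441),(532,477),(532,518),(607,372),(607,402),(607,440),(608,472),(608,513)])])
K=lambda l:[(250+a/4,310+(b-300)/4) for a,b in l]
print("rack scene",[back("scene",p,.064).round(3) for p in K([(130,386),(168,394),(212,403),(248,411),(292,422),(110,473),(148,482),(188,491),(230,500),(275,510)])])
E
```

```text
cleaner [ 0.56031146 -0.20647222 -0.39438784] 35.826872758761624
top dark A at z=.195,.133 (0.195, [array([ 0.537, -0.16 ,  0.195]), array([ 0.551, -0.237,  0.195])]) (0.133, [array([ 0.546, -0.166,  0.133]), array([ 0.56 , -0.246,  0.133])])
top dark B (0.195, [array([ 0.525, -0.187,  0.195]), array([ 0.533, -0.245,  0.195])]) (0.133, [array([ 0.533, -0.194,  0.133]), array([ 0.542, -0.255,  0.133])])
scene grip (0.195, [array([ 0.54 , -0.239,  0.195]), array([ 0.524, -0.185,  0.195])]) (0.133, [array([ 0.549, -0.289,  0.133]), array([ 0.533, -0.232,  0.133])])
scene line (0.195, [array([ 0.56 , -0.193,  0.195]), array([ 0.535, -0.11 ,  0.195])]) (0.133, [array([ 0.57 , -0.24 ,  0.133]), array([ 0.544, -0.151,  0.133])])
tray [array([0.657, 0.126, 0.018]), array([ 0.617, -0.049,  0.018]), array([0.417, 0.003, 0.018]), array([0.455, 0.177, 0.018])]
[array([ 0.609, -0.042,  0.018]), array([0.418, 0.01 , 0.018]), array([0.466, 0.178, 0.018]), array([0.657, 0.132, 0.018])]
rack top [array([0.576, 0.369, 0.064]), array([0.556, 0.365, 0.064]), array([0.533, 0.361, 0.064]), array([0.508, 0.356, 0.064]), array([0.48 , 0.351, 0.064]), array([0.588, 0.318, 0.064]), array([0.567, 0.315, 0.064]), array([0.541, 0.31 , 0.064]), array([0.519, 0.305, 0.064]), array([0.491, 0.299, 0.064])]
rack scene [array([0.59 , 0.325, 0.064]), array([0.567, 0.32 , 0.064]), array([0.54 , 0.314, 0.064]), array([0.518, 0.31 , 0.064]), array([0.491, 0.305, 0.064]), array([0.579, 0.375, 0.064]), array([0.556, 0.37 , 0.064]), array([0.532, 0.366, 0.064]), array([0.507, 0.36 , 0.064]), array([0.481, 0.355, 0.064])]
```

```bash
python3 - <<'E'
from h import *
S=lambda l:[(325+a/4,115+b/4) for a,b in l]
T=lambda l:[(355+(a-400)/4,205+b/4) for a,b in l]
P=[(.0825,.095,.14),(.0825,-.095,.14),(-.0825,-.095,.14),(-.0825,.095,.14)]
print("cleaner",fit(P,{"top":T([(438,25),(718,18),(742,262),(452,275)]),"scene":S([(52,252),(100,52),(312,85),(280,293)])},[.5,-.2,0]))
P=[(.1,.09,.018),(.1,-.09,.018),(-.1,-.09,.018),(-.1,.09,.018)]
print("tray",fit(P,{"top":[(285,197),(343,219),(315,286),(256,264)],"scene":[(293,260),(333,215),(389,254),(351,302)]},[.5,0,-.2]))
P=[(x,y,.064) for y in(.026,-.026) for x in(.0375,.0125,-.0125,-.0375,-.0625)]
K=lambda l:[(160+(a-400)/4,190+(b-300)/4) for a,b in l]
t=K([(532,378),(532,408),(532,441),(532,477),(532,518),(607,372),(607,402),(607,440),(608,472),(608,513)])
K=lambda l:[(250+a/4,310+(b-300)/4) for a,b in l]
s=K([(110,473),(148,482),(188,491),(230,500),(275,510),(130,386),(168,394),(212,403),(248,411),(292,422)])
r,e=fit(P,{"top":t,"scene":s},[.5,.33,.2]);print("rack",r,e,W(r,[(-.05,0,.008),(0,0,.008)]))
# grip: fit centre, yaw with z free
L=lambda v:np.array([[v[0]-np.sin(v[3])*k,v[1]+np.cos(v[3])*k,v[2]] for k in(.032,-.032)])
f=lambda v:np.concatenate([(proj("top",L(v))-T([(560,180),(655,180)])).ravel(),(proj("scene",L(v))-S([(233,152),(237,83)])).ravel()])
r=least_squares(f,[.53,-.21,.19,.17]);print("grip",r.x,r.fun.round(1))
E
```

```text
cleaner (array([ 0.55834076, -0.20504802,  0.18567653]), np.float64(2.8105028166291675))
tray (array([ 0.537055  ,  0.06679724, -0.24911518]), np.float64(2.7914307088534542))
rack [0.54836411 0.34053035 0.19936668] 1.4267188098344263 [[0.4993545  0.33062792 0.008     ]
 [0.54836411 0.34053035 0.008     ]]
grip [ 0.53123726 -0.21713796  0.18815111  0.20756187] [-0.7  0.2  1.  -1.5 -0.3  0.8  1.5 -0.1]
```

The sizes and residuals agree. The grip is at about (0.531, -0.217, 0.19), with the handle leaning about 0.28 rad to -x and the basket yaw about 11°. I'm going above the grip with tool yaw 101°.

```bash
python3 -m handwheel '{"gripper":[1,1,1,1,1,1,1],"slide":[[0,0,-15],[0,0,-15],[30,-10,0],[35,-11.5,0],[35,-11.5,0],[35,-11.5,0],[35,-11.5,0]],"yaw":[0,0,0,0,0,0,0]}' 60 >/dev/null
python3 -m handwheel '{"gripper":[1,1,1,1,1,1,1,1],"slide":[[35,-11.5,0],[35,-11.5,0],[35,-11.5,0],[35,-11.5,0],[35,-11.5,0],[25,-8,0],[12,-4,0],[0,0,0]],"yaw":[0,0,0,0,0,0,0,0]}' >/dev/null
python3 -m handwheel '{"gripper":[1,1,1,1,1,1,1,1],"slide":[[0,0,0],[0,0,0],[0,0,0],[0,0,0],[0,0,0],[0,0,0],[0,0,0],[0,0,0]],"yaw":[-0.12,-0.12,-0.12,-0.12,-0.12,-0.12,-0.12,-0.12]}' >/dev/null
python3 -m handwheel '{"gripper":[1,1,1,1,1,1],"slide":[[0,0,0],[0,0,0],[0,0,0],[0,0,0],[0,0,0],[0,0,0]],"yaw":[-0.12,-0.12,-0.12,0,0,0]}'
```

```text
time: 2.62
ee_pos: [0.5257, -0.2226, 0.2613]
tcp_rot: [-180.0, 0.0, 100.5]
wrist_force: [0.1, -0.0, 0.1]
opening: 0.0854
grasp_force: 0.0
```

```bash
python3 -m handwheel '{"gripper":[1,1,1,1,1,1,1],"slide":[[4,6,0],[0,0,20],[0,0,25],[0,0,25],[0,0,15],[0,0,6],[0,0,0]],"yaw":[0,0,0,0,0,0,0]}'
python3 - <<'E'
from workcell import camera
import cv2,numpy as np
k=lambda i,x,y:cv2.resize(i[y:y+100,x:x+100],(400,400),interpolation=cv2.INTER_CUBIC)
cv2.imwrite("pics/g1.png",np.hstack([k(camera("scene")["img"],320,95),k(camera("top")["img"],355,190)])[:,:,::-1])
E
```

```text
time: 3.2
ee_pos: [0.5309, -0.2165, 0.1689]
tcp_rot: [-179.9, -0.1, 100.7]
wrist_force: [0.1, 0.2, -0.2]
opening: 0.0851
grasp_force: 0.0
```

View pics/g1.png

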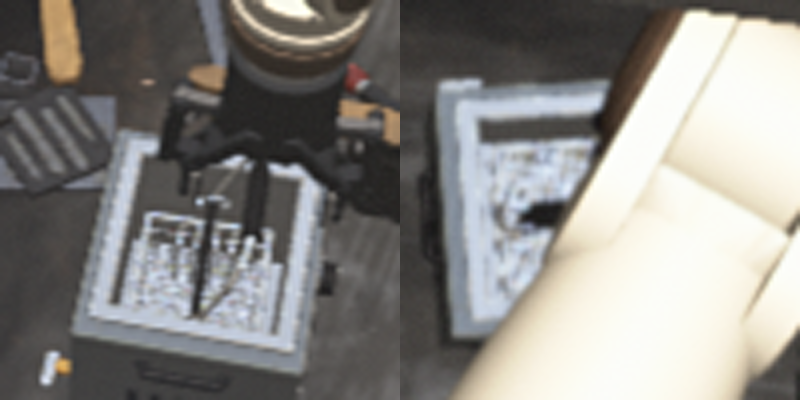

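The sleeve (left tile, 258,190) lies between the two fingers, clear of the plate at (207,250). Closing now.

```bash
python3 -m handwheel '{"gripper":[-1,-1,-1,-1,-1,-1,-1,-1],"slide":[[0,0,0],[0,0,0],[0,0,0],[0,0,0],[0,0,0],[0,0,0],[0,0,0],[0,0,0]],"yaw":[0,0,0,0,0,0,0,0]}' 60
python3 -m handwheel '{"gripper":[-1,-1,-1,-1],"slide":[[0,0,0],[0,0,0],[0,0,0],[0,0,0]],"yaw":[0,0,0,0]}'
```

```text
time: 3.97
ee_pos: [0.5313, -0.2169, 0.1705]
tcp_rot: [180.0, 0.0, 100.8]
wrist_force: [0.4, 0.8, 1.3]
opening: 0.0118
grasp_force: 58.2
time: 4.3
ee_pos: [0.5313, -0.2169, 0.1705]
tcp_rot: [180.0, 0.0, 100.8]
wrist_force: [-0.7, 0.2, 3.3]
opening: 0.0121
grasp_force: 58.4
```

Gripped on the sleeve. To avoid tipping the basket through grip friction, I'll loosen the grip, push the handle upright with one finger, then regrip. First I'll check where the basket centre is.

```bash
python3 - <<'E'
from h import *
S=lambda l:[(325+a/4,115+b/4) for a,b in l]
T=lambda l:[(355+(a-400)/4,205+b/4) for a,b in l]
print([back("top",p,.11).round(3) for p in T([(503,162),(678,157)])])
print([back("top",p,.133).round(3) for p in T([(520,157),(648,150)])],[back("scene",p,.133).round(3) for p in S([(189,123),(180,232)])])
# predicted crop pixels of plate top edge and pivots for basket pose guesses
for b in [(.554,-.206,.19),(.558,-.205,.19)]:
    q=W(b,[(0,.04,.133),(0,-.04,.133),(0,.058,.11),(0,-.058,.11),(.0475,.054,.09),(.0475,-.054,.09),(-.0475,-.054,.09),(-.0475,.054,.09)])
    print(b,((proj("top",q)-[355,205])*4+[400,0]).round().tolist(),((proj("scene",q)-[325,115])*4).round().tolist())
E
```

```text
[array([ 0.543, -0.157,  0.11 ]), array([ 0.562, -0.272,  0.11 ])]
[array([ 0.544, -0.166,  0.133]), array([ 0.561, -0.248,  0.133])] [array([ 0.57 , -0.242,  0.133]), array([ 0.543, -0.149,  0.133])]
(0.554, -0.206, 0.19) [[521.0, 154.0], [643.0, 148.0], [491.0, 160.0], [665.0, 151.0], [489.0, 94.0], [648.0, 86.0], [660.0, 226.0], [499.0, 234.0]] [[184.0, 212.0], [202.0, 123.0], [177.0, 250.0], [202.0, 123.0], [111.0, 249.0], [137.0, 133.0], [261.0, 154.0], [241.0, 273.0]]
(0.558, -0.205, 0.19) [[521.0, 148.0], [643.0, 142.0], [490.0, 154.0], [664.0, 145.0], [488.0, 88.0], [647.0, 80.0], [659.0, 220.0], [498.0, 228.0]] [[179.0, 211.0], [196.0, 123.0], [172.0, 250.0], [196.0, 123.0], [106.0, 248.0], [131.0, 132.0], [255.0, 154.0], [235.0, 272.0]]
```

```bash
python3 -m handwheel '{"gripper":[-0.3,-0.3,-0.3,-0.3,-0.3],"slide":[[0,0,0],[0,0,0],[0,0,0],[0,0,0],[0,0,0]],"yaw":[0,0,0,0,0]}'
python3 -m handwheel '{"gripper":[-0.3,-0.3,-0.3,-0.3,-0.3,-0.3,-0.3,-0.3],"slide":[[0,4,0],[0,6,-1],[0,6,-1],[0,6,-1],[0,6,0],[0,5,0],[0,0,0],[0,-8,0]],"yaw":[0,0,0,0,0,0,0,0]}'
python3 -m handwheel '{"gripper":[-1,-1,-1,-1,-1,-1,-1,-1],"slide":[[0,0,0],[0,0,0],[0,0,0],[0,0,0],[0,0,0],[0,0,0],[0,0,0],[0,0,0]],"yaw":[0,0,0,0,0,0,0,0]}' 60
python3 - <<'E'
from workcell import camera
import cv2,numpy as np
k=lambda i,x,y:cv2.resize(i[y:y+100,x:x+100],(400,400),interpolation=cv2.INTER_CUBIC)
cv2.imwrite("pics/g2.png",np.hstack([k(camera("scene")["img"],320,95),k(camera("top")["img"],355,190)])[:,:,::-1])
E
```

```text
time: 4.72
ee_pos: [0.5313, -0.2169, 0.1701]
tcp_rot: [-180.0, -0.0, 100.8]
wrist_force: [-0.1, 0.1, -0.6]
opening: 0.0298
grasp_force: 0.0
time: 5.38
ee_pos: [0.5566, -0.2119, 0.1726]
tcp_rot: [-180.0, -0.0, 100.8]
wrist_force: [0.2, -0.0, 0.5]
opening: 0.0301
grasp_force: 0.0
time: 6.05
ee_pos: [0.5559, -0.2123, 0.1735]
tcp_rot: [180.0, 0.0, 100.8]
wrist_force: [-1.8, 0.5, 4.2]
opening: 0.0127
grasp_force: 58.6
```

View pics/g2.png

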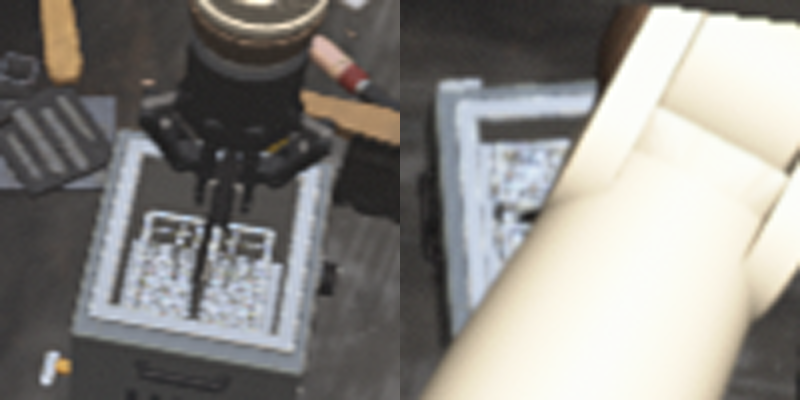

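The handle is now upright, in line with the plate (left tile, grip at about 220,200). Lifting.

```bash
python3 -m handwheel '{"gripper":[-1,-1,-1,-1,-1,-1,-1,-1],"slide":[[0,0,-3],[0,0,-4],[0,0,-6],[0,0,-8],[0,0,-10],[0,0,-12],[0,0,-12],[0,0,-12]],"yaw":[0,0,0,0,0,0,0,0]}'
python3 -m handwheel '{"gripper":[-1,-1,-1,-1,-1,-1,-1,-1],"slide":[[0,0,-13],[0,0,-13],[0,0,-13],[0,0,-13],[0,0,-12],[0,0,-10],[0,0,-6],[0,0,-3]],"yaw":[0,0,0,0,0,0,0,0]}'
python3 -m handwheel '{"gripper":[-1,-1,-1],"slide":[[0,0,0],[0,0,0],[0,0,0]],"yaw":[0,0,0]}'
python3 - <<'E'
from workcell import camera
import cv2,numpy as np
k=lambda i,x,y:cv2.resize(i[y:y+120,x:x+120],(400,400),interpolation=cv2.INTER_CUBIC)
cv2.imwrite("pics/g3.png",np.hstack([k(camera("scene")["img"],310,60),k(camera("top")["img"],345,180)])[:,:,::-1])
E
```

```text
time: 6.82
ee_pos: [0.556, -0.2123, 0.2417]
tcp_rot: [180.0, 0.0, 100.8]
wrist_force: [-0.3, 0.0, -7.2]
opening: 0.012
grasp_force: 58.4
time: 7.48
ee_pos: [0.5561, -0.2123, 0.3248]
tcp_rot: [179.9, 0.1, 100.8]
wrist_force: [0.1, -0.1, -7.0]
opening: 0.0118
grasp_force: 58.5
time: 7.73
ee_pos: [0.5558, -0.2122, 0.3226]
tcp_rot: [-179.9, -0.0, 100.8]
wrist_force: [0.4, -0.3, -7.1]
opening: 0.0121
grasp_force: 58.5
```

View pics/g3.png

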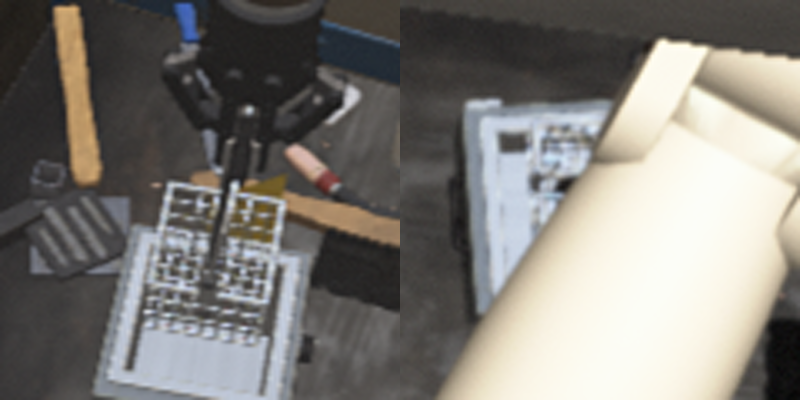

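The basket is hanging level with the plate in it, and the 7.1 N load matches basket plus plate. Carrying it to the tray: +278 mm along tool x and +34 mm along tool y.

```bash
python3 -m handwheel '{"gripper":[-1,-1,-1,-1,-1,-1,-1,-1],"slide":[[2,0,0],[5,0.5,0],[8,1,0],[11,1.5,0],[14,2,0],[15,2,0],[15,2,0],[15,2,0]],"yaw":[0,0,0,0,0,0,0,0]}' >/dev/null
python3 -m handwheel '{"gripper":[-1,-1,-1,-1,-1,-1,-1,-1],"slide":[[15,2,0],[15,2,0],[15,2,0],[15,2,0],[15,2,0],[15,2,0],[15,2,0],[15,2,0]],"yaw":[0,0,0,0,0,0,0,0]}' >/dev/null
python3 -m handwheel '{"gripper":[-1,-1,-1,-1,-1,-1,-1,-1],"slide":[[15,2,0],[15,2,0],[14,1.5,0],[12,1,0],[9,0.5,0],[6,0.5,0],[2,0,0],[0,0,0]],"yaw":[0,0,0,0,0,0,0,0]}' >/dev/null
python3 -m handwheel '{"gripper":[-1,-1,-1],"slide":[[0,0,0],[0,0,0],[0,0,0]],"yaw":[0,0,0]}'
```

```text
time: 10.08
ee_pos: [0.5379, 0.0667, 0.3233]
tcp_rot: [-180.0, 0.0, 100.7]
wrist_force: [0.3, -0.4, -6.8]
opening: 0.012
grasp_force: 58.4
```

```bash
python3 -m handwheel '{"gripper":[-1,-1,-1,-1,-1,-1,-1,-1],"slide":[[0,0,3],[0,0,7],[0,0,12],[0,0,15],[0,0,17],[0,0,17],[0,0,17],[0,0,17]],"yaw":[0,0,0,0,0,0,0,0]}' >/dev/null
python3 -m handwheel '{"gripper":[-1,-1,-1,-1,-1,-1,-1,-1],"slide":[[0,0,17],[0,0,14],[0,0,10],[0,0,6],[0,0,4],[0,0,3],[0,0,2],[0,0,1]],"yaw":[0,0,0,0,0,0,0,0]}' 
python3 -m handwheel '{"gripper":[-1,-1,-1,-1,-1,-1],"slide":[[0,0,1],[0,0,1.5],[0,0,1.5],[0,0,1.5],[0,0,0],[0,0,0]],"yaw":[0,0,0,0,0,0]}'
```

```text
time: 11.42
ee_pos: [0.538, 0.0673, 0.1616]
tcp_rot: [180.0, 0.0, 100.8]
wrist_force: [-0.4, -0.2, -6.9]
opening: 0.0126
grasp_force: 58.4
time: 11.92
ee_pos: [0.5377, 0.0673, 0.1557]
tcp_rot: [-180.0, -0.0, 100.8]
wrist_force: [0.2, 0.1, -6.8]
opening: 0.0118
grasp_force: 58.4
```

```bash
python3 -m handwheel '{"gripper":[-1,-1,-1,-1,-1],"slide":[[0,0,1],[0,0,1],[0,0,1],[0,0,0],[0,0,0]],"yaw":[0,0,0,0,0]}'
python3 -m handwheel '{"gripper":[-1,-1,-1,-1],"slide":[[0,0,1],[0,0,1],[0,0,0],[0,0,0]],"yaw":[0,0,0,0]}'
```

```text
time: 12.33
ee_pos: [0.5377, 0.0673, 0.1527]
tcp_rot: [-180.0, -0.0, 100.8]
wrist_force: [0.5, 0.2, -5.8]
opening: 0.0125
grasp_force: 58.4
time: 12.67
ee_pos: [0.5381, 0.0671, 0.1516]
tcp_rot: [179.9, 0.0, 100.8]
wrist_force: [-0.4, -2.4, 1.7]
opening: 0.0121
grasp_force: 59.2
```

Landed: the load has left the wrist. Loosening and folding the handle toward -x along its arc, then centring and rising.

```bash
python3 -m handwheel '{"gripper":[-0.3,-0.3,-0.3,-0.3,-0.3],"slide":[[0,0,0],[0,0,0],[0,0,0],[0,0,0],[0,0,0]],"yaw":[0,0,0,0,0]}' >/dev/null
python3 -m handwheel '{"gripper":[-0.3,-0.3,-0.3,-0.3,-0.3,-0.3,-0.3,-0.3],"slide":[[0,-4,0],[0,-4,0],[0,-8.5,0.5],[0,-8.5,1.2],[0,-8.3,2],[0,-8,3],[0,-7.6,3.7],[0,-7.3,4.4]],"yaw":[0,0,0,0,0,0,0,0]}'
python3 -m handwheel '{"gripper":[-0.3,-0.3,-0.3,-0.3,-0.3,-0.3,-0.3,-0.3],"slide":[[0,-6.8,5.2],[0,-6.3,5.8],[0,-5.6,6.4],[0,-5,6.9],[0,-4,6],[0,-3.5,6.5],[0,0,0],[0,4,0]],"yaw":[0,0,0,0,0,0,0,0]}'
python3 -m handwheel '{"gripper":[-0.3,-0.3,-0.3,-0.3,-0.3,-0.3,-0.3,-0.3],"slide":[[0,4,0],[0,0,0],[0,0,-10],[0,0,-20],[0,0,-25],[0,0,-30],[0,0,-35],[0,0,-15]],"yaw":[0,0,0,0,0,0,0,0]}'
python3 - <<'E'
from workcell import camera
import cv2,numpy as np
k=lambda i,x,y,w:cv2.resize(i[y:y+w,x:x+w],(400,400),interpolation=cv2.INTER_CUBIC)
s,t=camera("scene")["img"],camera("top")["img"]
cv2.imwrite("pics/s4.png",s[:,:,::-1]);cv2.imwrite("pics/t4.png",t[:,:,::-1])
cv2.imwrite("pics/g4.png",np.hstack([k(s,285,190,120),k(t,240,180,120)])[:,:,::-1])
E
```

```text
time: 13.75
ee_pos: [0.4817, 0.0566, 0.1357]
tcp_rot: [180.0, 0.0, 100.8]
wrist_force: [1.0, -0.6, -0.6]
opening: 0.03
grasp_force: 0.1
time: 14.42
ee_pos: [0.4553, 0.0516, 0.0989]
tcp_rot: [-179.9, -0.0, 100.8]
wrist_force: [1.1, -0.8, -0.7]
opening: 0.0301
grasp_force: 0.0
time: 15.08
ee_pos: [0.4604, 0.0525, 0.2393]
tcp_rot: [179.7, 0.0, 100.8]
wrist_force: [0.9, -0.7, 0.9]
opening: 0.0304
grasp_force: 0.0
```

View pics/g4.png

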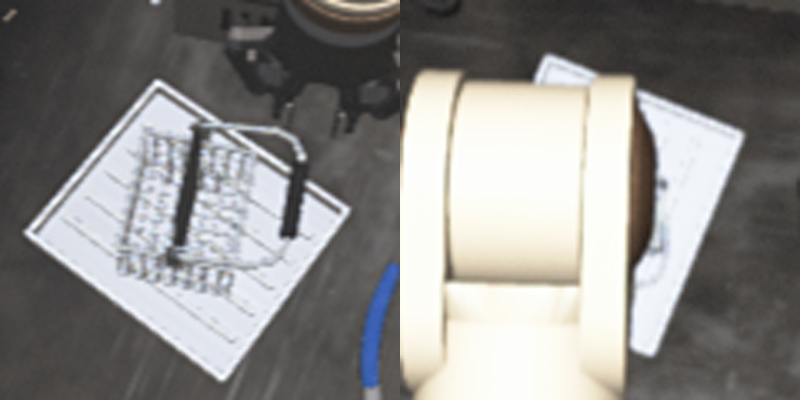

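The handle is folded to the robot's side (left tile, sleeve 293,198), and the basket is flat in the tray with the plate at (188,190). Measuring the plate's top edge.

```bash
python3 - <<'E'
from h import *
f=lambda a,b:(285+a*.3,190+b*.3)
a,b=[back("scene",f(*p),.111) for p in((196,128),(180,245))]
print(a.round(3),b.round(3),((a+b)/2).round(4),np.linalg.norm(a-b),np.degrees(np.arctan2(-(b-a)[0],(b-a)[1])))
for z in(.1,.12,.14):
  print(z,[back("scene",f(*p),z).round(3) for p in((298,165),(288,232))])
# predicted crop px for plate top edge at expected basket
q=W((.5385,.067,.188),[(0,-.04,.111),(0,.04,.111)]);print((proj("scene",q)-[285,190])/.3)
E
```

```text
[0.55  0.03  0.111] [0.524 0.126 0.111] [0.5372 0.0778 0.111 ] 0.09965724803624922 14.840810468153283
0.1 [array([0.465, 0.023, 0.1  ]), array([0.453, 0.079, 0.1  ])]
0.12 [array([0.464, 0.032, 0.12 ]), array([0.452, 0.087, 0.12 ])]
0.14 [array([0.463, 0.042, 0.14 ]), array([0.451, 0.096, 0.14 ])]
[[201.55038812 127.72028687]
 [181.73075212 219.47912739]]
```

```bash
python3 -m handwheel '{"gripper":[0.1,0.1,0.1,0.1,0.1,0.1],"slide":[[0,10,0],[0,20,0],[0,25,0],[0,20,0],[0,5,0],[0,0,0]],"yaw":[0,0,0,0,0,0]}'
python3 -m handwheel '{"gripper":[0.1,0.1,0.1,0.1,0.1,0.1,0.1,0.1],"slide":[[0,0,15],[0,0,30],[0,0,30],[0,0,30],[0,0,20],[0,0,10],[0,0,0],[0,0,0]],"yaw":[0,0,0,0,0,0,0,0]}'
python3 - <<'E'
from workcell import camera
import cv2,numpy as np
s=camera("scene")["img"]
cv2.imwrite("pics/g5.png",cv2.resize(s[170:290,285:435],(750,600),interpolation=cv2.INTER_CUBIC)[:,:,::-1])
E
```

```text
time: 15.68
ee_pos: [0.539, 0.0676, 0.2321]
tcp_rot: [-179.8, -0.0, 100.8]
wrist_force: [-0.4, 0.5, -0.3]
opening: 0.0469
grasp_force: 0.0
time: 16.35
ee_pos: [0.5381, 0.0673, 0.0998]
tcp_rot: [-180.0, -0.0, 100.8]
wrist_force: [0.7, -0.2, 1.4]
opening: 0.0471
grasp_force: 0.0
```

View pics/g5.png

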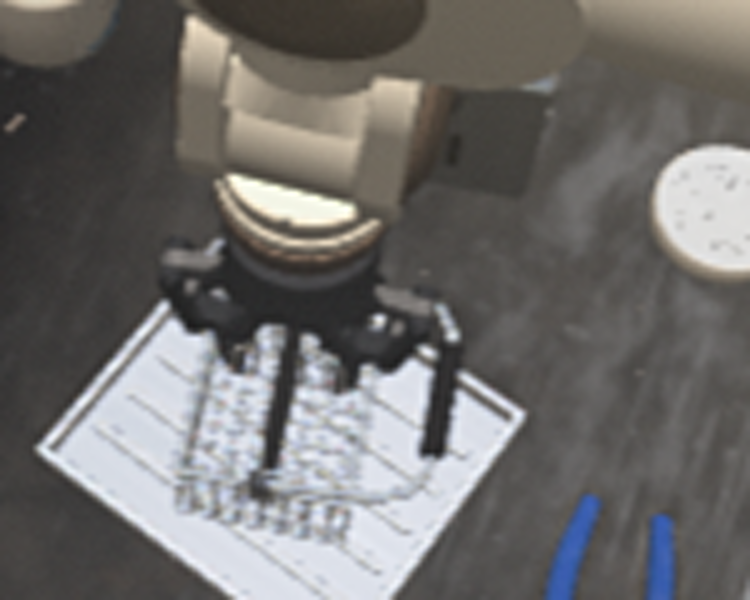

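The plate sits midway between the fingers and the folded handle is clear. Descending the last 18 mm and gripping.

```bash
python3 -m handwheel '{"gripper":[-0.2,-0.2,-0.2,-0.2,-0.2],"slide":[[0,0,0],[0,0,8],[0,0,7],[0,0,3],[0,0,0]],"yaw":[0,0,0,0,0]}'
python3 -m handwheel '{"gripper":[-1,-1,-1,-1,-1,-1,-1,-1],"slide":[[0,0,0],[0,0,0],[0,0,0],[0,0,0],[0,0,0],[0,0,0],[0,0,0],[0,0,0]],"yaw":[0,0,0,0,0,0,0,0]}' 80
python3 -m handwheel '{"gripper":[-1,-1,-1,-1,-1,-1],"slide":[[0,0,-1],[0,0,-2],[0,0,-3],[0,0,-3],[0,0,0],[0,0,0]],"yaw":[0,0,0,0,0,0]}'
```

```text
time: 16.82
ee_pos: [0.5378, 0.0673, 0.08]
tcp_rot: [-179.9, -0.0, 100.8]
wrist_force: [-0.4, -1.0, 0.5]
opening: 0.034
grasp_force: 0.0
time: 17.48
ee_pos: [0.5387, 0.0674, 0.0815]
tcp_rot: [180.0, 0.0, 100.8]
wrist_force: [1.3, 0.3, 1.3]
opening: 0.0068
grasp_force: 78.6
time: 17.98
ee_pos: [0.5384, 0.0674, 0.0903]
tcp_rot: [-180.0, -0.0, 100.8]
wrist_force: [-0.5, -0.0, -3.7]
opening: 0.0067
grasp_force: 78.1
```

```bash
python3 -m handwheel '{"gripper":[-1,-1,-1,-1,-1,-1,-1,-1],"slide":[[0,0,-4],[0,0,-6],[0,0,-8],[0,0,-8],[0,0,-8],[0,0,-8],[0,0,-8],[0,0,-8]],"yaw":[0,0,0,0,0,0,0,0]}'
python3 -m handwheel '{"gripper":[-1,-1,-1,-1,-1,-1,-1,-1],"slide":[[0,0,-10],[0,0,-15],[0,0,-18],[0,0,-18],[0,0,-18],[0,0,-15],[0,0,-8],[0,0,-3]],"yaw":[0,0,0,0,0,0,0,0]}'
python3 -m handwheel '{"gripper":[-1,-1,-1,-1,-1,-1,-1,-1],"slide":[[4,0,0],[9,0.5,0],[14,0.5,0],[18,1,0],[18,1,0],[18,1,0],[18,1,0],[18,1,0]],"yaw":[-0.01,0,0,0,0,0,0,0]}' >/dev/null
python3 -m handwheel '{"gripper":[-1,-1,-1,-1,-1,-1,-1,-1],"slide":[[18,1,0],[18,1,0],[18,1,0],[18,1,0],[18,0.5,0],[18,0.5,0],[15,0.5,0],[12,0.5,0]],"yaw":[0,0,0,0,0,0,0,0]}' >/dev/null
python3 -m handwheel '{"gripper":[-1,-1,-1,-1,-1],"slide":[[9,0,0],[5,0,0],[0,0,0],[0,0,0],[0,0,0]],"yaw":[0,0,0,0,0]}'
```

```text
time: 18.65
ee_pos: [0.5385, 0.0674, 0.1492]
tcp_rot: [180.0, 0.0, 100.8]
wrist_force: [-0.6, -0.5, -3.8]
opening: 0.0071
grasp_force: 77.9
time: 19.32
ee_pos: [0.5388, 0.0675, 0.255]
tcp_rot: [179.9, 0.0, 100.8]
wrist_force: [0.5, 0.5, -3.7]
opening: 0.0064
grasp_force: 78.2
time: 21.07
ee_pos: [0.4981, 0.33, 0.2533]
tcp_rot: [180.0, 0.0, 101.3]
wrist_force: [-1.3, -0.2, -3.4]
opening: 0.007
grasp_force: 78.1
```

```bash
python3 -m handwheel '{"gripper":[-1,-1,-1,-1,-1,-1,-1,-1],"slide":[[0,1,8],[0,0,16],[0,0,20],[0,0,20],[0,0,18],[0,0,12],[0,0,4],[0,0,0]],"yaw":[0,0,0,0,0,0,0,0]}'
python3 - <<'E'
from workcell import camera
import cv2,numpy as np
s=camera("scene")["img"];t=camera("top")["img"]
k=lambda i,x,y:cv2.resize(i[y:y+120,x:x+80],(400,600),interpolation=cv2.INTER_CUBIC)
cv2.imwrite("pics/g6.png",np.hstack([k(s,258,280),k(t,165,165)])[:,:,::-1])
E
```

```text
time: 21.73
ee_pos: [0.4986, 0.3302, 0.1542]
tcp_rot: [-179.9, 0.0, 101.3]
wrist_force: [0.0, -0.4, -3.8]
opening: 0.0067
grasp_force: 78.2
```

View pics/g6.png

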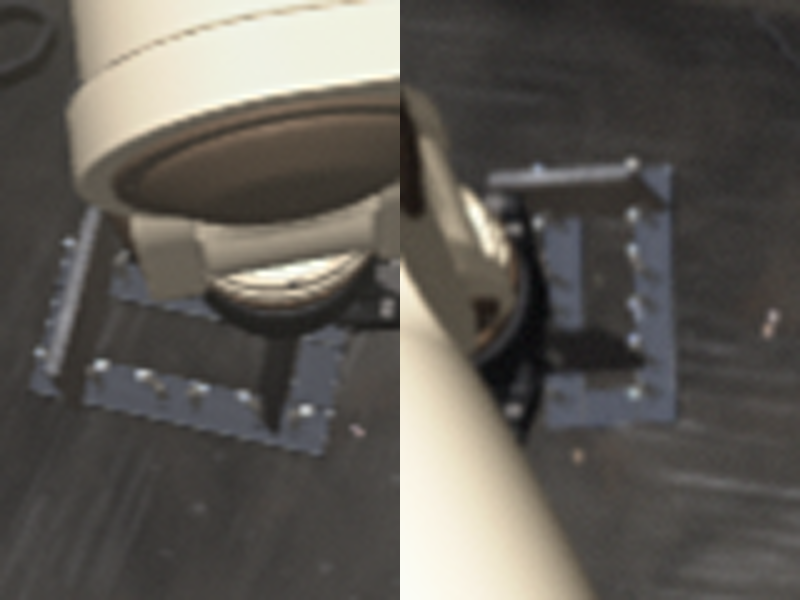

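The plate's lower edge hangs between the last two rod pairs (left tile: rods 247,397 and 306,411, plate corner 275,430). Checking this numerically.

```bash
python3 - <<'E'
from h import *
r=[.5484,.3405,.1994]
pl=(.4986,.3302,np.radians(11.3))
b=.1542-.0705
q=W(pl,[(-.004,.04,b),(.004,.04,b),(-.004,-.04,b),(.004,-.04,b)])
P=[(x,y,.064) for y in(.026,-.026) for x in(-.0375,-.0625)]
for n,o in(("scene",(258,280,0)),("top",(165,165,400))):
    f=lambda X:((proj(n,X)-o[:2])*5+[o[2],0]).round().tolist()
    print(n,"plate",f(q),"rods",f(W(r,P)))
a=np.array(pl[:2])-r[:2];print("slot frame",[a@[np.cos(r[2]),np.sin(r[2])],a@[-np.sin(r[2]),np.cos(r[2])]])
E
```

```text
scene plate [[279.0, 429.0], [262.0, 425.0], [316.0, 254.0], [300.0, 250.0]] rods [[251.0, 397.0], [303.0, 409.0], [275.0, 285.0], [326.0, 296.0]]
top plate [[500.0, 376.0], [500.0, 361.0], [648.0, 367.0], [648.0, 353.0]] rods [[535.0, 348.0], [535.0, 393.0], [629.0, 343.0], [630.0, 387.0]]
slot frame [np.float64(-0.050853479958193844), np.float64(-0.00023146520597869778)]
```

The plate is on the slot's centre plane within about 1 mm. Lowering.

```bash
python3 -m handwheel '{"gripper":[-1,-1,-1,-1,-1,-1,-1,-1],"slide":[[0,0,3],[0,0,5],[0,0,6],[0,0,6],[0,0,6],[0,0,6],[0,0,6],[0,0,2]],"yaw":[0,0,0,0,0,0,0,0]}'
python3 -m handwheel '{"gripper":[-1,-1,-1,-1,-1,-1,-1,-1],"slide":[[0,0,4],[0,0,5],[0,0,5],[0,0,5],[0,0,4],[0,0,3],[0,0,1],[0,0,0]],"yaw":[0,0,0,0,0,0,0,0]}'
```

```text
time: 22.5
ee_pos: [0.4984, 0.3305, 0.1137]
tcp_rot: [-179.9, 0.0, 101.3]
wrist_force: [0.1, -0.1, -3.9]
opening: 0.0066
grasp_force: 78.1
time: 23.17
ee_pos: [0.4987, 0.3307, 0.0879]
tcp_rot: [-180.0, 0.0, 101.3]
wrist_force: [0.2, 0.2, -4.4]
opening: 0.0064
grasp_force: 78.1
```

Free so far. Lowering the remaining ~9 mm gently.

```bash
python3 -m handwheel '{"gripper":[-1,-1,-1,-1,-1,-1],"slide":[[0,0,2],[0,0,2],[0,0,1.5],[0,0,1],[0,0,0],[0,0,0]],"yaw":[0,0,0,0,0,0]}'
python3 -m handwheel '{"gripper":[-1,-1,-1,-1,-1],"slide":[[0,0,1],[0,0,1],[0,0,0],[0,0,0],[0,0,0]],"yaw":[0,0,0,0,0]}'
```

```text
time: 23.67
ee_pos: [0.4988, 0.3308, 0.0817]
tcp_rot: [-180.0, 0.0, 101.3]
wrist_force: [-0.1, 0.0, -5.1]
opening: 0.0068
grasp_force: 78.1
time: 24.08
ee_pos: [0.4989, 0.3308, 0.0797]
tcp_rot: [180.0, -0.0, 101.3]
wrist_force: [-0.5, 0.3, -4.4]
opening: 0.0069
grasp_force: 78.1
```

```bash
python3 -m handwheel '{"gripper":[-1,-1,-1],"slide":[[0,0,1],[0,0,0],[0,0,0]],"yaw":[0,0,0]}'
python3 -m handwheel '{"gripper":[-1,-1,-1],"slide":[[0,0,1],[0,0,0],[0,0,0]],"yaw":[0,0,0]}'
```

```text
time: 24.33
ee_pos: [0.4988, 0.3307, 0.0786]
tcp_rot: [-180.0, 0.0, 101.3]
wrist_force: [-0.7, 0.5, -3.5]
opening: 0.0068
grasp_force: 78.1
time: 24.58
ee_pos: [0.4991, 0.3309, 0.0785]
tcp_rot: [179.9, -0.0, 101.3]
wrist_force: [0.5, -1.5, 4.4]
opening: 0.0066
grasp_force: 79.3
```

Contact: the force flipped to +4.4 N. Releasing and rising.

```bash
python3 -m handwheel '{"gripper":[-0.8,-0.7,-0.5,-0.3,-0.2,-0.2,-0.2],"slide":[[0,0,0],[0,0,0],[0,0,0],[0,0,0],[0,0,0],[0,0,0],[0,0,0]],"yaw":[0,0,0,0,0,0,0]}'
python3 -m handwheel '{"gripper":[-0.2,-0.2,-0.2,-0.2,-0.2,-0.2,-0.2,-0.2],"slide":[[0,0,-5],[0,0,-12],[0,0,-20],[0,0,-30],[0,0,-35],[0,0,-35],[0,0,-35],[0,0,-20]],"yaw":[0,0,0,0,0,0,0,0]}' >/dev/null
python3 -m handwheel '{"gripper":[-0.2,-0.2,-0.2,-0.2,-0.2,-0.2,-0.2,-0.2],"slide":[[-10,-10,0],[-10,-25,0],[-10,-30,0],[-10,-30,0],[-10,-25,0],[-10,-10,0],[0,0,0],[0,0,0]],"yaw":[0,0,0,0,0,0,0,0]}'
python3 - <<'E'
from workcell import camera
import cv2
s=camera("scene")["img"]
cv2.imwrite("pics/end.png",cv2.resize(s[190:390,230:430],(600,600),interpolation=cv2.INTER_CUBIC)[:,:,::-1])
E
```

```text
time: 25.17
ee_pos: [0.4988, 0.3308, 0.0776]
tcp_rot: [-180.0, 0.0, 101.3]
wrist_force: [0.9, -1.0, -1.2]
opening: 0.0343
grasp_force: 0.0
time: 26.5
ee_pos: [0.3831, 0.2462, 0.2713]
tcp_rot: [179.9, -0.1, 101.3]
wrist_force: [1.1, -0.2, -0.4]
opening: 0.0344
grasp_force: 0.0
```

View pics/end.png

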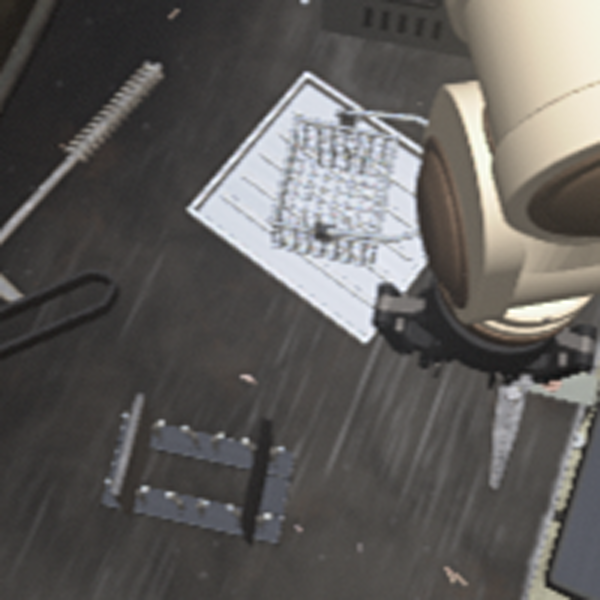

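The dark plate stands upright in the rack's near slot (258,480), and the other plate is still in place at (128,445). The empty basket is flat in the tray with its handle folded, and the gripper is clear. Handing in.

```bash
python3 -c "
from workcell import ticket
print(ticket.job_done())"
```

```text
the job is handed in; nothing more can be done
None
```

I handed the job in at about 26.5 s of the 72 s: the basket stands flat in the drip tray with its handle folded toward the robot, and the plate stands upright in the rack's x = -50 mm slot. The rack's other plate looks unmoved; I didn't recheck the jar, and the hand-in returned no verdict.

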